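# Refit the volume knob of a headphone amplifier

### The arm

A 6-joint arm with a two-finger parallel gripper is mounted at the origin on a cart in front of the work surface, level with it; the furniture and walls round the work are solid. World frame = base frame: x ahead of the robot, y to its left, z up, the work surface at z = 0. Lengths are in m, angles in rad, forces in N, time in s.
With the tool pointing down it reaches from about 0.25 to 0.725 m from the base axis. Payload 4 kg.
Tool frame: the origin (TCP) lies at the very end of the fingers, on their centre line; the grasp point (between the pads) lies 19 mm behind it; z points along the fingers, y is the line along which they close (so a half turn about z gives the same grasp; the last joint's range is limited). The gripper opens to 85 mm and grips with 20 to 120 N. Pads are 22 mm wide; open, the fingers measure 114 mm over their backs; the gripper's body (76 mm by 85 mm) begins 54 mm behind the grasp point. The pads swing forward as they close: fully open they stand 13 mm farther back than shut.
Start: joints at [-1.344, 0.241, 0.005, 1.335, 0, 1.571], TCP at [0.112, -0.487, 0.195] pointing down, gripper open.
Joint ranges: [-2.72, 2.72], [-1.05, 1.87], [-1.09, 1.28], [-1.99, 2.15], [-1.42, 1.44], [-3.14, 3.14]. Speed limits (rad/s): [2.79, 2.79, 3.14, 3.14, 3.14, 3.14].

### API

Orientations are given as a unit quaternion [x, y, z, w].
In Python, from workcell import telemetry, vision, workorder gives the robot as it stands.
- The arm moves only by the shell command python3 -m inch 'ROWS'. ROWS is JSON, a list of rows, each a list of 3 entries, a list of its own where there are three numbers: the turn, a rotation vector about the tool's x, y, z scaled (see below), then the shift along the tool's x, y, z scaled (see below), then the closure, from -1 (fully open) to 1 (shut). A call has 1 to 10 rows; each row shifts and turns the commanded pose from where the row before left it, along the tool's axes as they then stand; what a row does not reach is not made up. The controller multiplies each number of a shift by 0.3 m and each number of a turn by 360 degrees. A row lasts 1/12 s, in which the tool goes at most 41.7 mm and 7.16 degrees, less where a joint would pass 70% of its speed; a pose out of reach is approached as far as the arm can. A call with a number of a shift or a turn outside -1 to 1 is refused whole. A call with a gripper value outside its range is refused whole. The fingers move at their own pace and stop on an object; the grip force is fixed at half the most. Time passes only in rows, so rows that do not move let the fingers close. It gives the time, the measured TCP pose, the force, the opening and the grip force at its end, in the units of the state.
- telemetry.get_obs(): the state, without advancing time (a new reading comes with each control period).
- vision.camera(name): name is "scene" or "top" or "wrist"; returns a dict with "img" (400x640x3 uint8, red, green, blue), "fov_y" (degrees; the focal length in pixels is half the picture's height over the tangent of half this angle, whatever the lens; pixels are square), "cx", "cy" (the principal point, pixels), "D" ([k1, k2, p1, p2, k3] as OpenCV has them; the pictures are not rectified), "pose" (4x4, takes a point from camera to world coordinates). Camera axes: x right, y up, looking along -z (the intrinsics and any distortion apply to the point x, -y, -z); pixel columns grow to the right and rows downward; lengths in m; the calibration is good to about 2 mm. A picture is of the moment at which its call begins. There is no depth.
- workorder.job_done(): hands the job in; it is judged then, once.
The state is a dict: "clock": time; "joint_pos": joint angles; "joint_vel": joint speeds; "tau": joint torques, N m; "eef_pos": TCP position; "tool_rot": TCP orientation; "ft_force": force on the tool from outside, world axes, zero at the start; "ft_torque": the same for the moment, N m; "grip_width": finger opening in m; "grasp_force": force on a finger pad.
Only numpy, scipy, OpenCV 4.12 (cv2) and the standard library are available. Lean on these libraries where they do the work, as an engineer would, in place of code of your own. Each camera call takes 0.05 s, during which the arm holds its last target. There are 200 camera calls.

### The job

With the orange scraper block (not with the fingers) wipe the three black bits of the broken old knob off the top of the headphone amplifier onto the desk, then stand the scraper upright on the desk again and let go of it. Then take the new volume knob, turn it so that the flat in its bore matches the flat of the D-shaped shaft (red line of the knob over the red mark beside the shaft), push it onto the shaft and all the way down against the sprung collar. Finish while still holding the knob pressed fully down, so that its screw could be tightened, and leave the tea light, the power adapter and the sticky notes where they are.

Things in the scene. Friction and masses are not known exactly. Their poses are not given: they have to be found in the camera images.
- amplifier: Headphone amplifier fixed to the desk: dark box, bare aluminium top panel, 90 (x) x 200 (y) x 40 mm high. Origin: centre of its underside, z up; top panel at z = 40 mm. In its frame the volume shaft stands at x 0, y -55 mm; the bits lie at x -20 to 20, y 12 to 78 mm, and the panel ends at y = 100 mm. Nothing else sticks up from the panel.
- shaft_foot (a point): On the axis of the brass D-shaft where it leaves the panel; z up, turns with the shaft. Shaft 14 mm in diameter, 18 mm high, top 2 mm tapered by 1.5 mm a side; its flat is on the -x side of this frame, 3.5 mm from the axis. Black washer at its foot (49 mm wide, 1.2 mm thick) with a red mark on the same -x side. It turns stiffly (0.08 N m), at most 1.2 rad.
- shaft_flat (a point): Middle of the shaft's flat, 3.5 mm along -x from the axis, 12 mm above the panel; axes as shaft_foot.
- collar (a joint): Steel collar, 29 mm wide, round the shaft. 0: sprung up, its top 8 mm above the panel; it can be pressed down 5 mm (0.005 = fully down, top 3 mm above the panel). Pressing it takes 2.4 N at first and 8.4 N at the bottom, where it meets a stop.
- knob: New volume knob standing on the desk, bore down: black, round, 30 mm high, 40 mm in diameter (skirt below 16 mm height: 37 mm), 60 g. Origin: centre of its underside, z up. D bore 16 mm deep, 16 mm across (1 mm clearance round the shaft), its flat on the knob's -x side, 4.1 mm from the axis. Red line on top and side, also -x. Fully pressed down its underside is 3 mm above the panel.
- knob_pointer (a point): Outer end of the red line on the knob's top: 20 mm along the knob's own -x from its axis, 30 mm above the underside.
- scraper: Orange scraper block standing on its black rubber foot: 60 mm wide (its x), 20 mm thick (its y), 46 mm high; the foot is 14 mm thick and 10 mm high. Origin: centre of its underside, z up. About 80 g.
- chip_0: Black plastic bit of the old knob lying on the amplifier, about 16 x 12 x 6 mm, 10 g. Origin: near the middle of its underside.
- chip_1: Second black bit, same size.
- chip_2: Third black bit, same size.
- tealight: Tea light: red wax in a pale metal cup, 38 mm wide, 15 mm high, a bystander. Origin: centre of its underside.
- power_adapter: White square power adapter, 67 x 66 x 28 mm, a bystander. Origin: centre of its underside.
- sticky_pad: Yellow block of sticky notes, 76 x 76 x 17 mm, a bystander. Origin: centre of its underside.
Mind the look-alikes: they are no part of the job. Leave any blue look-alike of the scraper alone.

How it is judged:
By the outcome, as a careful person would: the job done as asked, in the order asked, and still so for the second after the job is handed in, while the arm keeps its last pose, push and grip.
It also fails if it takes over 64 s, if anything falls off the work surface, if the arm or the gripper's body presses on something with over 40 N, if the wrist force passes 120 N, or if a joint passes its speed limit or range.

## Working session

There is one attempt and no reset: what is moved stays moved. The work goes in short steps, Python scripts to look and compute and a shell command to move; the robot and the scene stay as the last step left them, time stands still between calls to the robot, and variables do not carry over. Pictures are saved under pics/ and viewed, at most 10 in all, crops included, and the job is handed in when it is done.

```bash
ls; mkdir -p pics; cat > h.py <<'E'
import numpy as np, cv2, json
from workcell import telemetry, vision, workorder
from scipy.spatial.transform import Rotation as R
def snap(name, png=None):
    c=vision.camera(name); h,w=c['img'].shape[:2]
    f=h/2/np.tan(np.radians(c['fov_y'])/2)
    d=dict(K=np.array([[f,0,c['cx']],[0,f,c['cy']],[0,0,1.]]),D=np.array(c['D'],float),T=np.array(c['pose']),img=c['img'])
    if png: cv2.imwrite('pics/'+png,c['img'][:,:,::-1]); np.savez('pics/'+png[:-4]+'.npz',**d)
    return d
def load(n): return dict(np.load('pics/'+n+'.npz'))
def ray(c,uv):
    p=cv2.undistortPoints(np.array(uv,float).reshape(-1,1,2),c['K'],c['D']).reshape(-1,2)
    v=np.c_[p[:,0],-p[:,1],-np.ones(len(p))]@c['T'][:3,:3].T
    return c['T'][:3,3],v
def at_z(c,uv,z):
    o,v=ray(c,uv); z=np.broadcast_to(z,len(v)); return o+v*((z-o[2])/v[:,2])[:,None]
def proj(c,P):
    P=np.atleast_2d(P); q=(P-c['T'][:3,3])@c['T'][:3,:3]; q=q*[1,-1,-1]
    return cv2.projectPoints(q,np.zeros(3),np.zeros(3),c['K'],c['D'])[0].reshape(-1,2)
def crop(c,x0,y0,x1,y1,s,png):
    cv2.imwrite('pics/'+png,cv2.resize(c['img'][y0:y1,x0:x1,::-1],None,fx=s,fy=s,interpolation=cv2.INTER_CUBIC))
E
python3 - <<'E'
from h import *
a=snap('top','top0.png');b=snap('scene','scene0.png')
s=np.vstack([a['img'],b['img']]); s=cv2.resize(s,None,fx=.75,fy=.75,interpolation=cv2.INTER_AREA); 
for c in(a,b): print(c['T'].round(3),c['K'].round(1),c['D'])
print(telemetry.get_obs())
E
```

```text
pics
[[ 0.002  0.98  -0.2    0.26 ]
 [-1.     0.004  0.009  0.008]
 [ 0.009  0.2    0.98   1.261]
 [ 0.     0.     0.     1.   ]] [[370.5   0.  321.5]
 [  0.  370.5 204.9]
 [  0.    0.    1. ]] [-0.02284744  0.          0.          0.          0.        ]
[[-0.46   0.393 -0.796 -0.338]
 [-0.888 -0.218  0.405  0.453]
 [-0.014  0.893  0.45   0.546]
 [ 0.     0.     0.     1.   ]] [[386.6   0.  322.5]
 [  0.  386.6 205.2]
 [  0.    0.    1. ]] [0.00227737 0.         0.         0.         0.        ]
{'clock': 0.1, 'joint_pos': array([-1.34399452e+00,  2.41356607e-01,  3.86577025e-03,  1.33519722e+00,
        2.09349976e-05,  1.57080929e+00]), 'joint_vel': array([-0.00112137, -0.00358981,  0.00200236, -0.00079856,  0.00057418,
        0.00043573]), 'tau': array([ 1.53415665e-03, -3.73138368e+01,  2.53009772e+01,  1.08665036e-02,
        1.42148278e-04, -4.94746388e-06]), 'eef_pos': array([ 0.11229651, -0.48658003,  0.19439517]), 'tool_rot': array([ 9.93577296e-01,  1.13151505e-01, -9.66381146e-05, -9.40974253e-04]), 'ft_force': array([-0.14482009,  0.04124325, -0.77289146]), 'ft_torque': array([-0.03756407, -0.00954463,  0.07566002]), 'grasp_force': 0.0, 'grip_width': 0.08536694837462207}
```

View pics/top0.png

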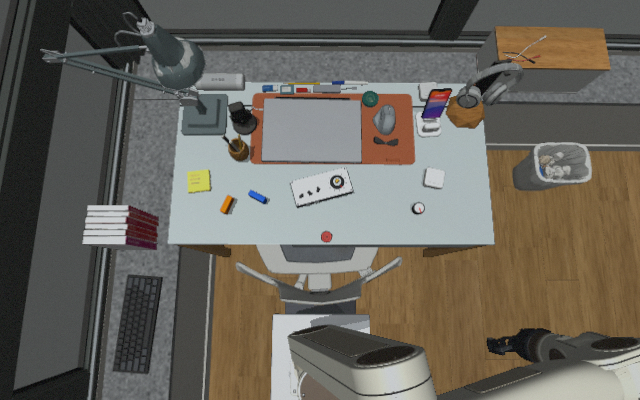

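View pics/scene0.png

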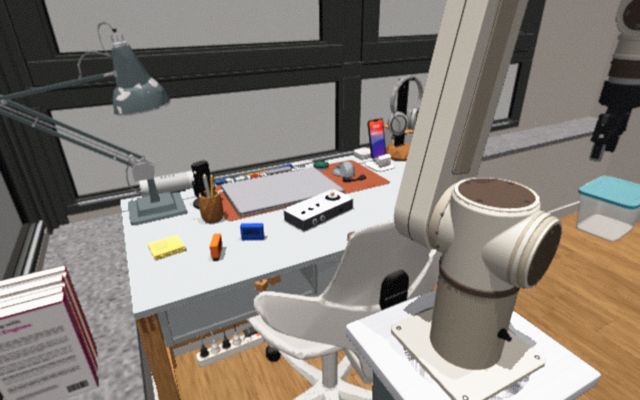

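The top view shows the amplifier at (322,187) with shaft at (337,182), the orange scraper at (228,204), a blue look-alike at (258,197), the tea light at (326,237), the adapter at (433,178), the sticky pad at (199,181), and probably the knob at (418,208). I'll check these in one enlarged crop.

```bash
python3 - <<'E'
from h import *
c=load('top0')
A=cv2.resize(c['img'][165:217,212:362,::-1],None,fx=5.3,fy=5.3,interpolation=cv2.INTER_CUBIC)
B=cv2.resize(c['img'][165:217,300:450,::-1],None,fx=5.3,fy=5.3,interpolation=cv2.INTER_CUBIC)
cv2.imwrite('pics/c1.png',np.vstack([A,B])); print(A.shape)
n=['scr','blue','amp','shaft','tea','adapter','pad','knob']
uv=[(228,204),(258,197),(322,187),(337,182),(326,237),(433,178),(199,181),(418,208)]
for a,p in zip(n,at_z(c,uv,[.046,.046,.04,.058,.015,.028,.017,.03])): print(a,p.round(3))
E
```

```text
(276, 795, 3)
scr [0.51  0.31  0.046]
blue [0.534 0.211 0.046]
amp [ 0.571 -0.004  0.04 ]
shaft [ 0.584 -0.055  0.058]
tea [ 0.404 -0.018  0.015]
adapter [ 0.608 -0.389  0.028]
pad [0.597 0.422 0.017]
knob [ 0.501 -0.331  0.03 ]
```

View pics/c1.png

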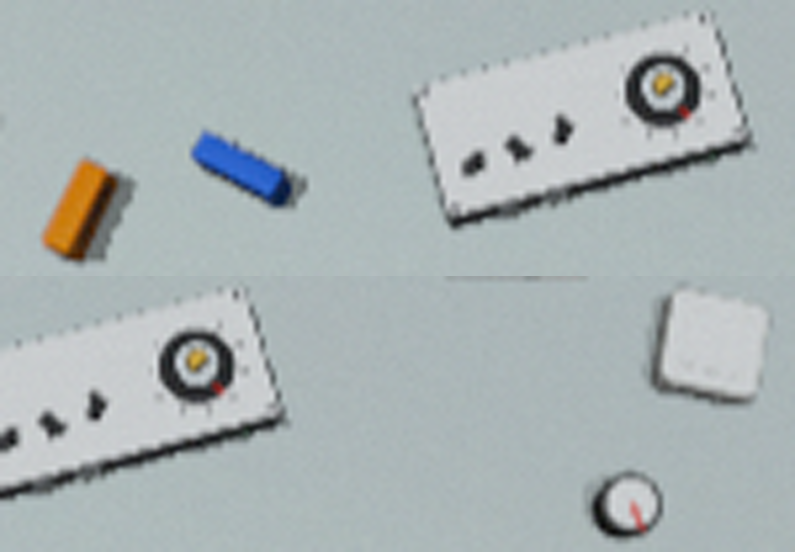

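Crop: the orange scraper's top face is centred near (78,207), with the blue block left alone at (240,168). The amplifier top corners are (415,97), (710,12), (748,140) and (452,218), and the bits are at (475,163), (518,150) and (563,130). The shaft washer is at (662,90) with its red mark at (684,113). The only knob is at (632,503), with its red line ending at (641,528).

```bash
python3 - <<'E'
from h import *
c=load('top0')
g=lambda pts,ox,oy:[(ox+x/5.3-.4,oy+y/5.3-.4) for x,y in pts]
S=at_z(c,g([(86,159),(114,171),(73,257),(44,239)],212,165),.046); print('scr',S.mean(0).round(4),S.round(3).tolist())
A=at_z(c,g([(415,97),(710,12),(748,140),(452,218)],212,165),.04); print('amp',A.mean(0).round(4),A.round(3).tolist())
e=(A[0]+A[3]-A[1]-A[2]); print('amp yaw',np.degrees(np.arctan2(-e[0],e[1])))
W=at_z(c,g([(662,90),(684,113),(475,163),(518,150),(563,130)],212,165),.0412)
th=np.arctan2(-e[0],e[1]);Rz=np.array([[np.cos(th),-np.sin(th)],[np.sin(th),np.cos(th)]])
print('washer,mark,bits',W.round(4).tolist(),((W-A.mean(0))[:,:2]@Rz).round(4).tolist())
k=at_z(c,g([(632,227),(641,252)],300,165),.03); print('knob',k.round(4).tolist())
E
```

```text
scr [0.5113 0.315  0.046 ] [[0.542, 0.312, 0.046], [0.534, 0.294, 0.046], [0.479, 0.317, 0.046], [0.49, 0.336, 0.046]]
amp [ 0.5728 -0.0023  0.04  ] [[0.585, 0.105, 0.04], [0.643, -0.085, 0.04], [0.557, -0.109, 0.04], [0.506, 0.08, 0.04]]
amp yaw 16.11122799246465
washer,mark,bits [[0.59, -0.0538, 0.0412], [0.5748, -0.0678, 0.0412], [0.5414, 0.0657, 0.0412], [0.55, 0.0384, 0.0412], [0.5633, 0.0097, 0.0412]] [[0.0023, -0.0542], [-0.0162, -0.0635], [-0.0113, 0.0741], [-0.0106, 0.0454], [-0.0058, 0.0142]]
knob [[0.5035, -0.334, 0.03], [0.4872, -0.339, 0.03]]
```

Choice: the orange block at (228,204) is the scraper, not the blue one at (258,197). The light-topped black round at (418,208) is the knob, not the red tea light at (326,237). Moving above the scraper.

```bash
python3 -m inch '[[[0,0,0],[0.129,-0.025,0],-1],[[0,0,0],[0.129,-0.025,0],-1],[[0,0,0],[0.129,-0.025,0],-1],[[0,0,0],[0.129,-0.025,0],-1],[[0,0,0],[0.129,-0.025,0],-1],[[0,0,0],[0.129,-0.025,0],-1],[[0,0,0],[0.129,-0.025,0],-1],[[0,0,0],[0.129,-0.025,0],-1],[[0,0,0],[0.129,-0.025,0],-1],[[0,0,0],[0.129,-0.025,0],-1]]'
python3 -m inch '[[[0,0,0],[0.034,-0.114,0],-1],[[0,0,0],[0.034,-0.114,0],-1],[[0,0,0],[0.034,-0.114,0],-1],[[0,0,0],[0.034,-0.114,0],-1],[[0,0,0],[0.034,-0.114,0],-1],[[0,0,0],[0.034,-0.114,0],-1],[[0,0,0],[0.034,-0.114,0],-1],[[0,0,0],[0.034,-0.114,0],-1],[[0,0,0],[0.034,-0.114,0],-1]]'
python3 -m inch '[[[0,0,0],[0.034,-0.114,0],-1],[[0,0,0],[0.034,-0.114,0],-1],[[0,0,0],[0.034,-0.114,0],-1],[[0,0,0],[0.034,-0.114,0],-1],[[0,0,0],[0.034,-0.114,0],-1],[[0,0,0],[0.034,-0.114,0],-1],[[0,0,0],[0.034,-0.114,0],-1],[[0,0,0],[0.034,-0.114,0],-1],[[0,0,0],[0.034,-0.114,0],-1]]'
python3 -m inch '[[[0,0,0.017],[0,0,0],-1],[[0,0,0.017],[0,0,0],-1],[[0,0,0.017],[0,0,0],-1],[[0,0,0.017],[0,0,0],-1],[[0,0,0.017],[0,0,0],-1],[[0,0,0.017],[0,0,0],-1],[[0,0,0],[0,0,0],-1],[[0,0,0],[0,0,0],-1]]'
python3 - <<'E'
from h import *
c=snap('wrist','w1.png'); print(proj(c,[[.511,.315,.046]]))
o=telemetry.get_obs(); print(o['eef_pos'],o['ft_force'])
E
```

```text
clock: 0.93
eef_pos: [0.474, -0.3258, 0.1947]
tool_rot: [0.994, 0.113, -0.0, -0.0]
ft_force: [0.5, -0.8, -0.3]
grip_width: 0.0854
grasp_force: 0.0
clock: 1.68
eef_pos: [0.4923, -0.0048, 0.1949]
tool_rot: [0.994, 0.113, -0.0, -0.0]
ft_force: [-0.3, 0.8, -0.6]
grip_width: 0.0858
grasp_force: 0.0
clock: 2.43
eef_pos: [0.5278, 0.2305, 0.2005]
tool_rot: [0.982, 0.183, -0.008, -0.036]
ft_force: [0.4, 0.4, -0.5]
grip_width: 0.0853
grasp_force: 0.0
clock: 3.1
eef_pos: [0.5512, 0.067, 0.2015]
tool_rot: [0.994, -0.003, -0.043, -0.098]
ft_force: [-0.6, -0.1, 0.3]
grip_width: 0.0852
grasp_force: 0.0
[[154.19731512 186.29958688]]
[0.55114279 0.06824603 0.20176831] [ 0.08182618 -0.00201816 -0.23985717]
```

View pics/w1.png

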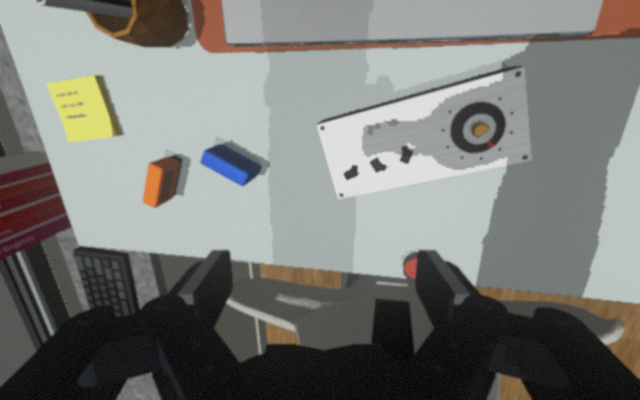

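The wrist picture shows the scraper at (161,182), the blue block at (232,164), the amplifier at (425,132), the shaft at (481,129) and the mark at (490,143). The arm did not go where I commanded, so I'll check the joints.

```bash
python3 - <<'E'
from h import *
o=telemetry.get_obs(); print(o['joint_pos'].round(3),o['joint_vel'].round(3),o['eef_pos'],R.from_quat(o['tool_rot']).as_matrix().round(3),o['clock'])
E
python3 -m inch '[[[0,0,0],[0,0,0],-1],[[0,0,0],[0,0,0],-1]]';python3 -c "
from h import *
o=telemetry.get_obs(); print(o['joint_pos'].round(3),o['tau'])"
```

```text
[0.004 0.42  0.254 1.491 0.196 3.141] [ 0.039 -0.006 -0.001 -0.001  0.003 -0.001] [0.55114279 0.06824603 0.20176831] [[ 0.996 -0.012 -0.084]
 [ 0.005 -0.981  0.194]
 [-0.085 -0.194 -0.977]] 3.15
clock: 3.32
eef_pos: [0.551, 0.07, 0.2023]
tool_rot: [0.994, -0.0, -0.042, -0.098]
ft_force: [0.3, 0.0, 0.2]
grip_width: 0.085
grasp_force: 0.0
[0.007 0.419 0.255 1.491 0.196 3.141] [-4.73930407e-01 -4.52495027e+01  2.49394780e+01  6.20678924e-01
  6.02224935e-01  7.79820539e-05]
```

Joint 6 hit its limit: tool-x angle = j1 − j6 + π. So I'll use the half-turned grasp, θ ≈ 156°. First remove the tilt, then turn.

```bash
cat >> h.py <<'E'
def plan(target, theta_deg):
    "remaining tilt fix (turn units), yaw turn (units about tool z), shift in tool axes of final orientation"
    o=telemetry.get_obs(); M=R.from_quat(o['tool_rot']); m=M.as_matrix(); z=m[:,2]
    ax=np.cross(z,[0,0,-1]); s=np.linalg.norm(ax); tilt=ax/max(s,1e-9)*np.arcsin(min(s,1))
    th=np.degrees(np.arctan2(m[1,0],m[0,0])); d=-(theta_deg-th)
    t=np.radians(theta_deg); F=np.array([[np.cos(t),np.sin(t),0],[np.sin(t),-np.cos(t),0],[0,0,-1]])
    t0=np.radians(th); F0=np.array([[np.cos(t0),np.sin(t0),0],[np.sin(t0),-np.cos(t0),0],[0,0,-1]])
    D=np.array(target)-o['eef_pos']
    print('pos',o['eef_pos'].round(4),'theta',th.round(2),'tilt units',(M.inv().apply(tilt)/2/np.pi).round(4),'yaw units',(d/360).round(4),'(or',((d+540)%360-180)/360,') shift final',(F.T@D/.3).round(4),'shift now',(F0.T@D/.3).round(4),'f',o['ft_force'].round(1),'w',o['grip_width'].round(4),'t',o['clock'])
E
python3 - <<'E'
from h import *
plan([.511,.315,.15],156.3)
E
```

```text
Traceback (most recent call last):
  File "h.py", line 30, in plan
    print('pos',o['eef_pos'].round(4),'theta',th.round(2),'tilt units',(M.inv().apply(tilt)/2/np.pi).round(4),'yaw units',(d/360).round(4),'(or',((d+540)%360-180)/360,') shift final',(F.T@D/.3).round(4),'shift now',(F0.T@D/.3).round(4),'f',o['ft_force'].round(1),'w',o['grip_width'].round(4),'t',o['clock'])
                                                                                                                                                                                                                                                                           ^^^^^^^^^^^^^^^^^^^^^
AttributeError: 'float' object has no attribute 'round'
```

```bash
sed -i "s/o\['grip_width'\].round(4)/round(o['grip_width'],4)/" h.py
python3 - <<'E'
from h import *
plan([.511,.315,.15],156.3)
E
```

```text
pos [0.551  0.07   0.2023] theta 0.47 tilt units [-0.0311  0.0135 -0.    ] yaw units -0.4329 (or -0.43285822248291733 ) shift final [0.4504 0.694  0.1742] shift now [-0.1268 -0.8176  0.1742] f [0.3 0.  0.2] w 0.085 t 3.3167
```

```bash
python3 -m inch '[[[-0.0155,0.0067,0],[0,0,0],-1],[[-0.0156,0.0068,0],[0,0,0],-1],[[0,0,-0.0197],[0,0,0],-1],[[0,0,-0.0197],[0,0,0],-1],[[0,0,-0.0197],[0,0,0],-1],[[0,0,-0.0197],[0,0,0],-1],[[0,0,-0.0197],[0,0,0],-1],[[0,0,-0.0197],[0,0,0],-1],[[0,0,-0.0197],[0,0,0],-1],[[0,0,-0.0197],[0,0,0],-1]]' >/dev/null
python3 -m inch '[[[0,0,-0.0197],[0,0,0],-1],[[0,0,-0.0197],[0,0,0],-1],[[0,0,-0.0197],[0,0,0],-1],[[0,0,-0.0197],[0,0,0],-1],[[0,0,-0.0197],[0,0,0],-1],[[0,0,-0.0197],[0,0,0],-1],[[0,0,-0.0197],[0,0,0],-1]]'
python3 -m inch '[[[0,0,-0.0197],[0,0,0],-1],[[0,0,-0.0197],[0,0,0],-1],[[0,0,-0.0197],[0,0,0],-1],[[0,0,-0.0197],[0,0,0],-1],[[0,0,-0.0197],[0,0,0],-1],[[0,0,-0.0197],[0,0,0],-1],[[0,0,-0.0197],[0,0,0],-1]]'
python3 -m inch '[[[0,0,0],[0.064,0.099,0],-1],[[0,0,0],[0.064,0.099,0],-1],[[0,0,0],[0.064,0.099,0],-1],[[0,0,0],[0.064,0.099,0.04],-1],[[0,0,0],[0.064,0.099,0.04],-1],[[0,0,0],[0.064,0.099,0.04],-1],[[0,0,0],[0.064,0.099,0.04],-1],[[0,0,0],[0,0,0],-1],[[0,0,0],[0,0,0],-1]]'
python3 - <<'E'
from h import *
c=snap('wrist','w2.png'); crop(c,160,0,480,240,2.5,'w2c.png')
print(proj(c,[[.511,.315,.046],[.511,.315,0]])); plan([.511,.315,.016],156.3)
print(telemetry.get_obs()['joint_pos'].round(3))
E
```

```text
clock: 4.73
eef_pos: [0.5522, 0.0381, 0.2026]
tool_rot: [0.575, 0.818, 0.011, -0.008]
ft_force: [0.3, -1.2, 0.5]
grip_width: 0.0854
grasp_force: 0.0
clock: 5.32
eef_pos: [0.5521, 0.0381, 0.2026]
tool_rot: [0.179, 0.984, 0.014, -0.003]
ft_force: [-0.1, 0.4, 0.0]
grip_width: 0.0858
grasp_force: 0.0
clock: 6.07
eef_pos: [0.4997, 0.2828, 0.1602]
tool_rot: [0.18, 0.984, 0.013, -0.004]
ft_force: [0.9, -0.2, 0.0]
grip_width: 0.0853
grasp_force: 0.0
[[355.57365705 184.49857274]
 [350.49483363 174.98791311]]
pos [0.5006 0.2816 0.161 ] theta 159.12 tilt units [ 0.0039 -0.0018  0.    ] yaw units 0.0078 (or 0.007837339996586933 ) shift final [0.0131 0.116  0.4833] shift now [0.0074 0.1165 0.4833] f [0.2 0.3 0.3] w 0.0854 t 6.1167
[0.498 0.394 0.13  1.296 0.025 0.862]
```

View pics/w2.png

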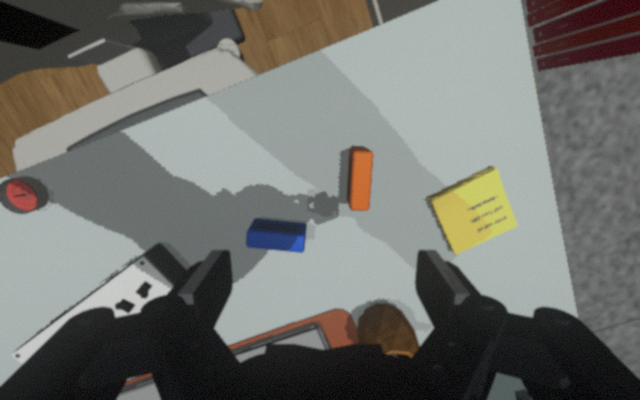

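Wrist view: scraper's top corners are about (350,147), (372,149), (370,210) and (349,209), with the blue block well clear at (276,235).

```bash
python3 - <<'E'
from h import *
c=load('w2'); P=at_z(c,[(350.5,147),(372,149),(370.5,210),(349.5,209)],.046); print(P.round(4).tolist(),P.mean(0))
d=P[2]+P[3]-P[0]-P[1]; th=np.degrees(np.arctan2(d[1],d[0])); print(th, np.linalg.norm(P[0]-P[3]),np.linalg.norm(P[0]-P[1]))
m=P.mean(0)
for t in (th,th+180): plan([m[0],m[1],.016],t)
# tool x in image
M=R.from_quat(telemetry.get_obs()['tool_rot']).as_matrix();print((proj(c,[m+.03*M[:,0]])-proj(c,[m])))
E
```

```text
[[0.4753, 0.3223, 0.046], [0.4842, 0.3406, 0.046], [0.5408, 0.3204, 0.046], [0.5324, 0.3012, 0.046]] [0.50816477 0.32112859 0.046     ]
-19.96911771207084 0.06086878673835057 0.020347997625908165
pos [0.5006 0.2816 0.161 ] theta 159.12 tilt units [ 0.0039 -0.0018  0.    ] yaw units 0.4975 (or 0.4974737780856726 ) shift final [-0.0214 -0.1326  0.4833] shift now [0.0235 0.1322 0.4833] f [0.2 0.3 0.3] w 0.0854 t 6.1167
pos [0.5006 0.2816 0.161 ] theta 159.12 tilt units [ 0.0039 -0.0018  0.    ] yaw units -0.0025 (or -0.002526221914327367 ) shift final [0.0214 0.1326 0.4833] shift now [0.0235 0.1322 0.4833] f [0.2 0.3 0.3] w 0.0854 t 6.1167
[[  1.20469529 -31.28635202]]
```

```bash
python3 -m inch '[[[0.0039,-0.0018,-0.0025],[0,0,0],-1],[[0,0,0],[0.011,0.066,0],-1],[[0,0,0],[0.010,0.066,0],-1],[[0,0,0],[0,0,0.12],-1],[[0,0,0],[0,0,0.12],-1],[[0,0,0],[0,0,0.12],-1],[[0,0,0],[0,0,0.04],-1],[[0,0,0],[0,0,0],-1],[[0,0,0],[0,0,0],-1]]'
python3 - <<'E'
from h import *
plan([.5082,.3211,.016],160.03)
E
```

```text
clock: 6.87
eef_pos: [0.51, 0.3186, 0.0414]
tool_rot: [0.176, 0.984, -0.0, 0.0]
ft_force: [0.7, -1.1, 0.4]
grip_width: 0.0856
grasp_force: 0.0
pos [0.51   0.3186 0.0414] theta 159.73 tilt units [-0.  0.  0.] yaw units -0.0008 (or -0.0008455534555919384 ) shift final [0.0086 0.0058 0.0846] shift now [0.0086 0.0058 0.0846] f [ 0.7 -1.1  0.4] w 0.0856 t 6.8667
```

```bash
python3 -m inch '[[[0,0,0],[0.008,0.006,0.028],-1],[[0,0,0],[0,0,0.028],-1],[[0,0,0],[0,0,0.028],-1],[[0,0,0],[0,0,0],-1],[[0,0,0],[0,0,0],0.5],[[0,0,0],[0,0,0],1],[[0,0,0],[0,0,0],1],[[0,0,0],[0,0,0],1],[[0,0,0],[0,0,0],1],[[0,0,0],[0,0,0],1]]'
python3 -m inch '[[[0,0,0],[0,0,0],1],[[0,0,0],[0,0,0],1],[[0,0,0],[0,0,0],1],[[0,0,0],[0,0,0],1]]'
python3 - <<'E'
from h import *
plan([.5082,.3211,.016],160.03)
E
```

```text
clock: 7.7
eef_pos: [0.5081, 0.3222, 0.0164]
tool_rot: [0.175, 0.984, 0.001, 0.0]
ft_force: [0.3, 0.4, -0.1]
grip_width: 0.0121
grasp_force: 0.0
clock: 8.03
eef_pos: [0.508, 0.3221, 0.0161]
tool_rot: [0.175, 0.984, 0.0, 0.0]
ft_force: [-0.2, 0.2, -0.8]
grip_width: 0.0001
grasp_force: 0.0
pos [0.508  0.3221 0.0161] theta 159.79 tilt units [0.0001 0.     0.    ] yaw units -0.0007 (or -0.0006679202588158104 ) shift final [-0.0019 -0.0028  0.0003] shift now [-0.0019 -0.0028  0.0003] f [-0.2  0.2 -0.8] w 0.0001 t 8.0333
```

It closed on nothing, so I'll look.

```bash
python3 - <<'E'
from h import *
c=snap('wrist','w3.png'); d=snap('scene')
A=c['img'][:,:,::-1]; B=cv2.resize(d['img'][200:300,130:330,::-1],(640,320),interpolation=cv2.INTER_CUBIC)
cv2.imwrite('pics/w3c.png',cv2.resize(np.vstack([A,B]),None,fx=.83,fy=.83))
E
```

```text
(no output)
```

View pics/w3c.png

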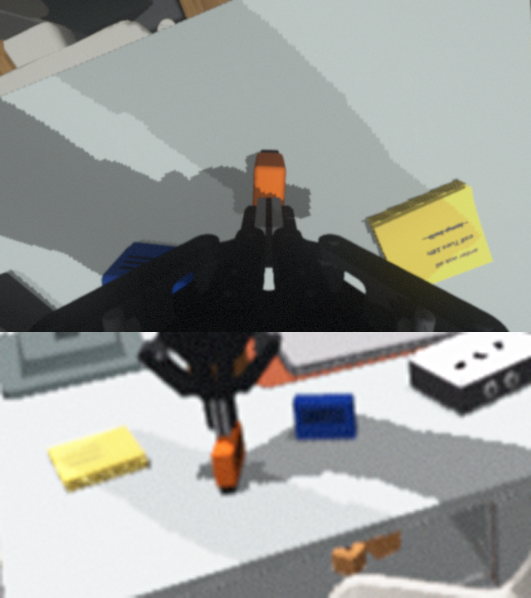

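```bash
python3 - <<'E'
from h import *
c=load('w3'); print(at_z(c,[(308,205),(343,205)],.046).round(4).tolist())
print(at_z(c,[(312,183),(337,183)],0).round(4).tolist())
s=snap('scene'); print(at_z(s,[(215.8,259.5)],0).round(4))
P=np.array([[x,y,z] for z in(0,.046) for x in(-.03,.03) for y in(-.01,.01)])
for yaw,cx,cy in((160,.5082,.3211),):
    print(proj(c,R.from_euler('z',yaw,degrees=True).apply(P)+[cx,cy,0]).round(0).tolist())
print(proj(c,[telemetry.get_obs()['eef_pos']]))
w=load('w2'); print(w['T'].round(3),c['T'].round(3))
cv2.imwrite('pics/w3z.png',cv2.resize(c['img'][150:300,240:400,::-1],None,fx=4,fy=4,interpolation=cv2.INTER_CUBIC))
E
```

```text
[[0.4821, 0.3238, 0.046], [0.4881, 0.3401, 0.046]]
[[0.4822, 0.3241, 0.0], [0.4877, 0.3391, 0.0]]
[[0.491  0.3295 0.    ]]
[[336.0, 261.0], [307.0, 261.0], [337.0, 176.0], [306.0, 176.0], [340.0, 302.0], [303.0, 302.0], [341.0, 196.0], [301.0, 196.0]]
[[322.81792046 228.76710065]]
[[ 0.353 -0.899 -0.26   0.433]
 [ 0.935  0.346  0.074  0.304]
 [ 0.023 -0.27   0.963  0.339]
 [ 0.     0.     0.     1.   ]] [[ 0.344 -0.901 -0.265  0.44 ]
 [ 0.939  0.331  0.097  0.347]
 [ 0.    -0.282  0.959  0.194]
 [ 0.     0.     0.     1.   ]]
```

View pics/w3z.png

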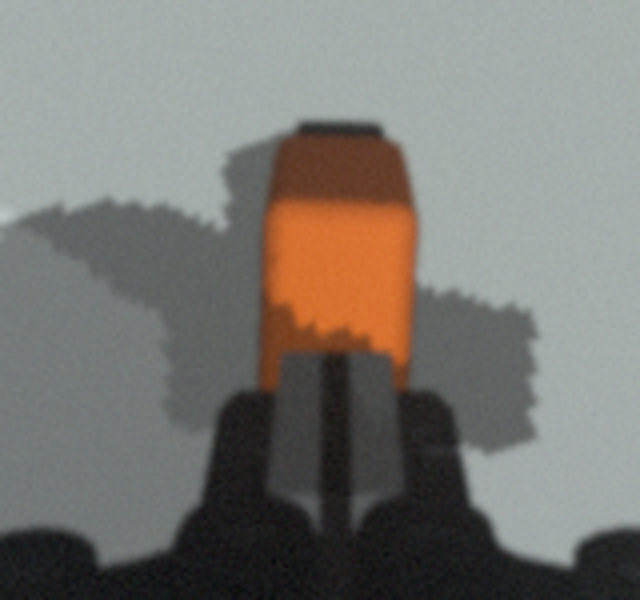

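```bash
python3 - <<'E'
from h import *
c=load('w3'); o=telemetry.get_obs(); M=R.from_quat(o['tool_rot']).as_matrix(); p=o['eef_pos']
for dz in (0,-.013,-.03,-.045): print(dz,proj(c,[p+M@[x,0,dz] for x in(-.011,0,.011)]).round(0).tolist())
s=snap('scene'); P=np.array([[x,y,z] for z in(0,.046) for x in(-.03,.03) for y in(-.01,.01)])
Q=R.from_euler('z',160,degrees=True).apply(P)+[.513,.322,0]
im=s['img'][:,:,::-1].copy()
print(proj(s,Q).round(1).tolist(), proj(s,[p,p+M@[0,0,-.03]]).round(1).tolist())
k=5; x0,y0=170,200; z=cv2.resize(im[y0:300,x0:290],None,fx=k,fy=k,interpolation=cv2.INTER_CUBIC)
for a in proj(s,Q): cv2.circle(z,tuple(int(v) for v in (a-[x0,y0]+.5)*k),2,(0,255,0),-1)
for a in proj(s,[p,p+M@[0,0,-.03]]): cv2.circle(z,tuple(int(v) for v in (a-[x0,y0]+.5)*k),3,(255,0,255),-1)
cv2.imwrite('pics/s3.png',z)
E
```

```text
0 [[323.0, 245.0], [323.0, 229.0], [323.0, 212.0]]
-0.013 [[323.0, 255.0], [323.0, 237.0], [323.0, 219.0]]
-0.03 [[323.0, 270.0], [323.0, 251.0], [323.0, 231.0]]
-0.045 [[323.0, 285.0], [323.0, 265.0], [323.0, 243.0]]
[[214.1, 248.1], [221.9, 247.5], [211.1, 261.4], [219.5, 260.7], [211.5, 232.9], [219.6, 232.2], [208.4, 245.6], [216.9, 244.9]] [[216.3, 249.9], [214.6, 239.7]]
```

View pics/s3.png

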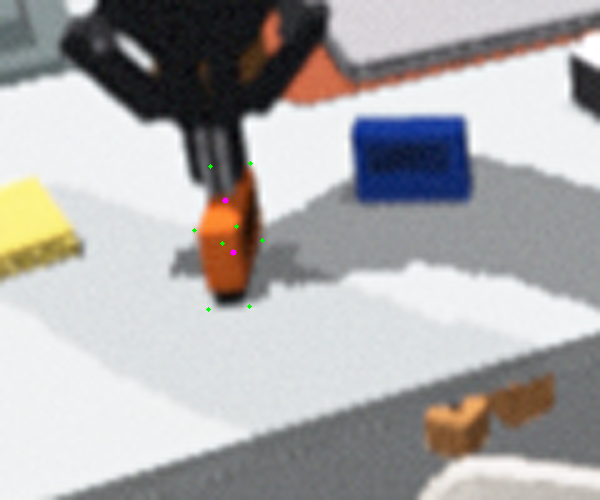

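```bash
python3 - <<'E'
from h import *
c=load('w3'); o=telemetry.get_obs(); M=R.from_quat(o['tool_rot']).as_matrix(); p=o['eef_pos']
print(c['K'],c['D'])
for dz in (0,-.013,-.03,-.045,-.06): print(dz,proj(c,[p+M@[x,y,dz] for x in(0,.011) for y in(-.0425,.0425)]).round(0).tolist())
E
```

```text
[[311.23876845   0.         323.48784179]
 [  0.         311.23876845 197.58226012]
 [  0.           0.           1.        ]] [0.01926251 0.         0.         0.         0.        ]
0 [[253.0, 229.0], [392.0, 229.0], [252.0, 212.0], [393.0, 212.0]]
-0.013 [[248.0, 237.0], [397.0, 238.0], [247.0, 219.0], [398.0, 219.0]]
-0.03 [[241.0, 251.0], [405.0, 251.0], [239.0, 231.0], [406.0, 231.0]]
-0.045 [[233.0, 265.0], [413.0, 265.0], [231.0, 243.0], [414.0, 244.0]]
-0.06 [[223.0, 282.0], [422.0, 282.0], [220.0, 259.0], [425.0, 259.0]]
```

Both the scene view (tips at (225,195), TCP mark at (233,252)) and the wrist view show the real fingertips about 34 mm above the reported TCP: the fingers closed just above the block. I'll allow for that offset: open, go 34 mm lower, and close.

```bash
python3 -m inch '[[[0,0,0],[0,0,0],-1],[[0,0,0],[0,0,0],-1],[[0,0,0],[0,0,0],-1],[[0,0,0],[0,0,0],-1],[[0,0,0],[0,0,0],-1],[[0,0,0],[0,0,0],-1],[[0,0,0],[0,0,0],-1],[[0,0,0],[0,0,0],-1]]'
python3 -m inch '[[[0,0,0],[0,0,0.03],-1],[[0,0,0],[0,0,0.03],-1],[[0,0,0],[0,0,0.03],-1],[[0,0,0],[0,0,0.023],-1],[[0,0,0],[0,0,0],-1]]'
python3 -m inch '[[[0,0,0],[0,0,0],1],[[0,0,0],[0,0,0],1],[[0,0,0],[0,0,0],1],[[0,0,0],[0,0,0],1],[[0,0,0],[0,0,0],1],[[0,0,0],[0,0,0],1],[[0,0,0],[0,0,0],1]]'
python3 - <<'E'
from h import *
plan([.508,.321,-.018],160.03)
E
```

```text
clock: 8.9
eef_pos: [0.5079, 0.3221, 0.0161]
tool_rot: [0.175, 0.984, 0.0, 0.0]
ft_force: [-0.2, -0.1, 0.0]
grip_width: 0.0856
grasp_force: 0.0
clock: 9.32
eef_pos: [0.5061, 0.3209, -0.0206]
tool_rot: [0.175, 0.984, -0.001, -0.002]
ft_force: [-0.2, 0.3, -0.4]
grip_width: 0.0855
grasp_force: 0.0
clock: 9.9
eef_pos: [0.5084, 0.3224, -0.0172]
tool_rot: [0.175, 0.984, 0.001, 0.001]
ft_force: [0.3, 0.4, 1.0]
grip_width: 0.019
grasp_force: 58.9
pos [ 0.5084  0.3224 -0.0172] theta 159.79 tilt units [0.0003 0.0002 0.    ] yaw units -0.0007 (or -0.0006634437287800666 ) shift final [-0.0003 -0.005   0.0027] shift now [-0.0003 -0.005   0.0027] f [0.3 0.4 1. ] w 0.019 t 9.9
```

Gripped (19 mm). Lifting, turning to the amplifier's heading, and computing the approach.

```bash
python3 -m inch '[[[0,0,0],[0,0,-0.06],1],[[0,0,0],[0,0,-0.12],1],[[0,0,0],[0,0,-0.12],1],[[0,0,0],[0,0,-0.03],1],[[0,0,-0.0168],[0,0,0],1],[[0,0,-0.0168],[0,0,0],1],[[0,0,-0.0168],[0,0,0],1],[[0,0,-0.0168],[0,0,0],1],[[0,0,-0.0168],[0,0,0],1],[[0,0,-0.0168],[0,0,0],1]]' 
python3 -m inch '[[[0,0,0],[0,0,0],1],[[0,0,0],[0,0,0],1]]' >/dev/null
python3 - <<'E'
from h import *
plan([.5672,-.0154,.085],196.1)
E
```

```text
clock: 10.73
eef_pos: [0.5075, 0.3218, 0.0805]
tool_rot: [-0.142, 0.99, 0.0, -0.0]
ft_force: [-0.4, 0.2, -1.6]
grip_width: 0.0191
grasp_force: 58.6
pos [0.5076 0.3218 0.0807] theta -164.07 tilt units [ 0. -0.  0.] yaw units -1.0005 (or -0.0004857107250428625 ) shift final [ 0.1208 -1.135  -0.0145] shift now [ 0.1173 -1.1354 -0.0145] f [ 0.8  0.  -0.7] w 0.0191 t 10.9
```

```bash
python3 -m inch '[[[0,0,0],[0.012,-0.1135,-0.0015],1],[[0,0,0],[0.012,-0.1135,-0.0015],1],[[0,0,0],[0.012,-0.1135,-0.0015],1],[[0,0,0],[0.012,-0.1135,-0.0015],1],[[0,0,0],[0.012,-0.1135,-0.0015],1],[[0,0,0],[0.012,-0.1135,-0.0015],1],[[0,0,0],[0.012,-0.1135,-0.0015],1],[[0,0,0],[0.012,-0.1135,-0.0015],1],[[0,0,0],[0.012,-0.1135,-0.0015],1],[[0,0,0],[0.012,-0.1135,-0.0015],1]]' >/dev/null
python3 -m inch '[[[0,0,0],[0,0,0],1],[[0,0,0],[0,0,0],1]]' >/dev/null
cat >> h.py <<'E'
def blobs(c,lo,hi,box=None,amin=4):
    h=cv2.cvtColor(c['img'],cv2.COLOR_RGB2HSV); m=cv2.inRange(h,np.array(lo),np.array(hi))
    n,l,s,ce=cv2.connectedComponentsWithStats(m)
    out=[(s[i,4],ce[i].round(1).tolist(),s[i,:4].tolist()) for i in range(1,n) if s[i,4]>=amin and (box is None or (box[0]<ce[i][0]<box[2] and box[1]<ce[i][1]<box[3]))]
    return sorted(out,reverse=True)
E
python3 - <<'E'
from h import *
plan([.5672,-.0154,.0238],196.1)
c=snap('wrist','w4.png')
print('shaft,mark pred',proj(c,[[.590,-.0538,.058],[.590,-.0538,.0412],[.5748,-.0678,.0412]]).round(0).tolist())
a=np.radians(16.1); A=np.array([[np.cos(a),-np.sin(a)],[np.sin(a),np.cos(a)]])
q=np.array([[-45,-100],[45,-100],[45,100],[-45,100]])/1000@A.T+[.5728,-.0023]
print('corners',proj(c,np.c_[q,np.full(4,.04)]).round(0).tolist())
print('brass',blobs(c,(12,70,60),(32,255,255),amin=10)[:6]); print('red',blobs(c,(0,120,70),(6,255,255))[:4])
g=cv2.cvtColor(c['img'],cv2.COLOR_RGB2GRAY)
E
```

```text
pos [ 0.5677 -0.0171  0.0852] theta -164.26 tilt units [ 0.0001  0.0001 -0.    ] yaw units -1.001 (or -0.0010073786518120186 ) shift final [-0.      0.0058  0.2048] shift now [0.     0.0058 0.2048] f [-0.7  0.3 -0.8] w 0.0189 t 11.9
shaft,mark pred [[264.0, 229.0], [268.0, 221.0], [254.0, 197.0]]
corners [[201.0, 159.0], [214.0, 271.0], [465.0, 270.0], [480.0, 157.0]]
brass [(np.int32(2489), [321.9, 305.4], [301, 242, 45, 105]), (np.int32(260), [268.2, 226.1], [258, 217, 20, 19]), (np.int32(105), [340.5, 233.8], [332, 228, 14, 14]), (np.int32(83), [600.4, 380.4], [585, 372, 31, 19]), (np.int32(11), [568.5, 0.4], [565, 0, 7, 2]), (np.int32(11), [306.0, 241.8], [304, 239, 5, 6])]
red [(np.int32(154), [385.6, 2.4], [371, 0, 30, 7]), (np.int32(45), [257.4, 197.0], [254, 192, 8, 10])]
```

The shaft is seen at (268,226), within 3 px of the prediction, so the frame holds. Lowering to 1 mm above the panel.

```bash
python3 -m inch '[[[0,0,-0.001],[0,0,0.07],1],[[0,0,0],[0,0,0.07],1],[[0,0,0],[0,0,0.045],1],[[0,0,0],[0,0,0.015],1],[[0,0,0],[0,0,0],1],[[0,0,0],[0,0,0],1]]' 
python3 - <<'E'
from h import *
plan([.5672,-.0154,.0238],196.1)
E
```

```text
clock: 12.45
eef_pos: [0.5679, -0.0139, 0.0258]
tool_rot: [-0.144, 0.99, 0.0, 0.001]
ft_force: [0.3, -0.1, -0.9]
grip_width: 0.0189
grasp_force: 58.9
pos [ 0.5679 -0.0139  0.0258] theta -163.49 tilt units [ 0.0001  0.0002 -0.    ] yaw units -0.9989 (or 0.001138929430300411 ) shift final [ 0.0036 -0.004   0.0067] shift now [ 0.0036 -0.004   0.0067] f [ 0.3 -0.1 -0.9] w 0.0189 t 12.45
```

```bash
python3 -m inch '[[[0,0,0],[0,0,0.0065],1],[[0,0,0],[0,0.0165,0],1],[[0,0,0],[0,0.0165,0],1],[[0,0,0],[0,0.0165,0],1],[[0,0,0],[0,0.0165,0],1],[[0,0,0],[0,0.0165,0],1],[[0,0,0],[0,0.0165,0],1],[[0,0,0],[0,0.0165,0],1],[[0,0,0],[0,0.0165,0],1],[[0,0,0],[0,0.0165,0],1]]' 
python3 -m inch '[[[0,0,0],[0,0.0165,0],1],[[0,0,0],[0,0.0165,0],1],[[0,0,0],[0,0.0165,0],1],[[0,0,0],[0,0.0165,0],1],[[0,0,0],[0,0.0165,0],1],[[0,0,0],[0,0.0165,0],1],[[0,0,0],[0,0.0165,0],1],[[0,0,0],[0,0.0165,0],1]]' 
python3 -m inch '[[[0,0,0],[0,0.0165,0],1],[[0,0,0],[0,0.0165,0],1],[[0,0,0],[0,0.0165,0],1],[[0,0,0],[0,0.0165,0],1],[[0,0,0],[0,0.0165,0],1],[[0,0,0],[0,0.0165,0],1],[[0,0,0],[0,0.0165,0],1],[[0,0,0],[0,0.0165,0],1],[[0,0,0],[0,0,0],1]]' 

```

```text
clock: 13.28
eef_pos: [0.5549, 0.0281, 0.0235]
tool_rot: [-0.143, 0.99, 0.0, 0.0]
ft_force: [0.7, -1.0, -0.7]
grip_width: 0.0189
grasp_force: 58.9
clock: 13.95
eef_pos: [0.5437, 0.0661, 0.0235]
tool_rot: [-0.143, 0.99, 0.0, 0.0]
ft_force: [-0.5, -1.0, -0.9]
grip_width: 0.0189
grasp_force: 58.9
clock: 14.7
eef_pos: [0.5324, 0.1046, 0.0236]
tool_rot: [-0.144, 0.99, 0.001, 0.0]
ft_force: [0.0, -0.4, -1.1]
grip_width: 0.0195
grasp_force: 58.9
```

```bash
python3 -m inch '[[[0,0,0],[0,0,-0.06],1],[[0,0,0],[0,0,-0.1],1],[[0,0,0],[0,0,-0.1],1],[[0,0,0],[0,0.1,-0.04],1],[[0,0,0],[0,0.1,0],1],[[0,0,0],[0,0,0],1],[[0,0,0],[0,0,0],1]]' 
python3 - <<'E'
from h import *
c=snap('wrist','w5.png'); t=snap('top','top5.png')
# rectify the area round the panel's left half + desk beyond, amp frame, 2 px/mm
a=np.radians(16.1); A=np.array([[np.cos(a),-np.sin(a)],[np.sin(a),np.cos(a)]])
def rect(c,z,x0,x1,y0,y1,k=2):
    X,Y=np.meshgrid(np.arange(x0,x1,1/k),np.arange(y1,y0,-1/k)); q=np.c_[X.ravel(),Y.ravel()]/1000@A.T+[.5728,-.0023]
    m=proj(c,np.c_[q,np.full(len(q),z)]).astype(np.float32).reshape(X.shape+(2,))
    return cv2.remap(c['img'],m,None,cv2.INTER_LINEAR)[:,:,::-1]
I=[np.hstack([rect(c,.04,-100,100,-90,180),rect(t,.04,-100,100,-90,180)])]
cv2.imwrite('pics/rect5.png',I[0]); print(I[0].shape)
plan([.51,.32,-.0162],196.1)
E
```

```text
clock: 15.28
eef_pos: [0.5154, 0.1622, 0.1139]
tool_rot: [-0.144, 0.99, 0.0, 0.001]
ft_force: [-0.3, 0.4, -0.9]
grip_width: 0.0189
grasp_force: 59.1
(540, 800, 3)
pos [0.5153 0.1607 0.1132] theta -163.55 tilt units [ 0. -0.  0.] yaw units -0.999 (or 0.0009621197395710447 ) shift final [-0.1302  0.5151  0.4314] shift now [-0.1333  0.5143  0.4314] f [ 0.3 -0.2 -1.4] w 0.0192 t 15.3833
```

View pics/rect5.png

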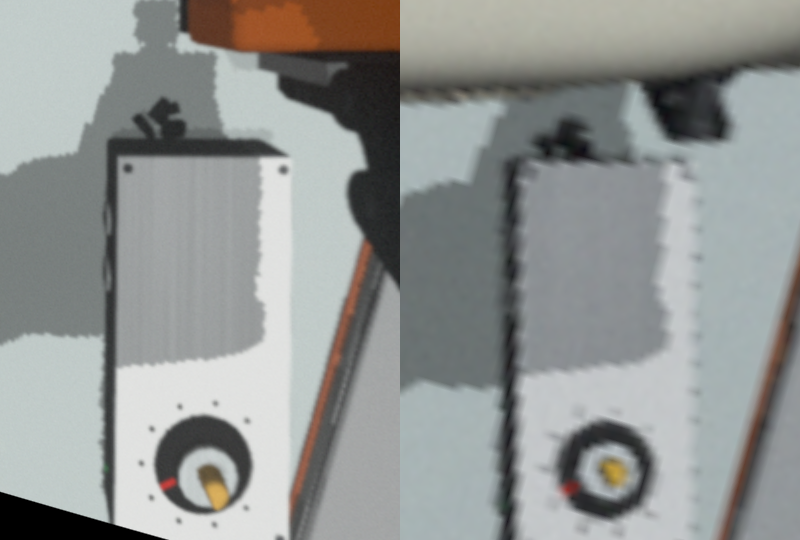

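The panel is clear, and the three bits lie on the desk beside its end (rectified view, around (160,120)). Putting the scraper back.

```bash
python3 -m inch '[[[0,0,0],[-0.027,0.104,0],1],[[0,0,0],[-0.027,0.104,0],1],[[0,0,0],[-0.027,0.104,0],1],[[0,0,0],[-0.027,0.104,0],1],[[0,0,0],[-0.027,0.104,0],1],[[0,0,0],[0,0,0.12],1],[[0,0,0],[0,0,0.12],1],[[0,0,0],[0,0,0.12],1],[[0,0,0],[0,0,0],1],[[0,0,0],[0,0,0],1]]' 
python3 - <<'E'
from h import *
plan([.51,.325,-.017],196.1)
E
```

```text
clock: 16.22
eef_pos: [0.5083, 0.3198, 0.0031]
tool_rot: [-0.142, 0.99, -0.001, -0.003]
ft_force: [0.1, 0.2, -1.1]
grip_width: 0.0193
grasp_force: 59.1
pos [0.5083 0.3198 0.0031] theta -163.64 tilt units [-0.0003 -0.001  -0.    ] yaw units -0.9993 (or 0.0007126031797492753 ) shift final [-0.0102  0.0151  0.0671] shift now [-0.0102  0.0151  0.0671] f [ 0.1  0.2 -1.1] w 0.0193 t 16.2167
```

```bash
python3 -m inch '[[[0,0,0],[0,0,0.03],1],[[0,0,0],[0,0,0.02],1],[[0,0,0],[0,0,0.007],1],[[0,0,0],[0,0,0.004],1],[[0,0,0],[0,0,0],1],[[0,0,0],[0,0,0],1],[[0,0,0],[0,0,0],1]]' 

```

```text
clock: 16.8
eef_pos: [0.5108, 0.3225, -0.0119]
tool_rot: [-0.143, 0.99, 0.001, 0.001]
ft_force: [-0.3, -0.1, -0.7]
grip_width: 0.0191
grasp_force: 59.1
```

```bash
python3 -m inch '[[[0,0,0],[0,0,0.01],1],[[0,0,0],[0,0,0.006],1],[[0,0,0],[0,0,0.002],1],[[0,0,0],[0,0,0],1],[[0,0,0],[0,0,0],1],[[0,0,0],[0,0,0],1]]' 

```

```text
clock: 17.3
eef_pos: [0.5107, 0.3225, -0.0172]
tool_rot: [-0.143, 0.99, 0.001, 0.001]
ft_force: [-1.1, -1.8, 5.4]
grip_width: 0.0189
grasp_force: 60.0
```

```bash
python3 -m inch '[[[0,0,0],[0,0,0],-1],[[0,0,0],[0,0,0],-1],[[0,0,0],[0,0,0],-1],[[0,0,0],[0,0,0],-1],[[0,0,0],[0,0,0],-1],[[0,0,0],[0,0,0],-1],[[0,0,0],[0,0,0],-1],[[0,0,0],[0,0,0],-1]]'
python3 -m inch '[[[0,0,0],[0,0,-0.04],-1],[[0,0,0],[0,0,-0.08],-1],[[0,0,0],[0,0,-0.12],-1],[[0,0,0],[0,0,-0.12],-1],[[0,0,0],[0,0,-0.12],-1],[[0,0,0],[0,0,-0.08],-1],[[0,0,0],[0,0,0],-1],[[0,0,0],[0,0,0],-1]]'
python3 - <<'E'
from h import *
c=snap('wrist','w6.png'); print('scr pred',proj(c,[[.512,.324,.046]]),'orange',blobs(c,(5,150,100),(16,255,255),amin=100)[:2],'blue',blobs(c,(105,120,60),(125,255,255),amin=100)[:2])
plan([.5035,-.334,.15],196.4)
E
python3 -m inch '[[[0,0,0],[0.0356,-0.116,0],-1],[[0,0,0],[0.0356,-0.116,0],-1],[[0,0,0],[0.0356,-0.116,0],-1],[[0,0,0],[0.0356,-0.116,0],-1],[[0,0,0],[0.0356,-0.116,0],-1],[[0,0,0],[0.0356,-0.116,0],-1],[[0,0,0],[0.0356,-0.116,0],-1],[[0,0,0],[0.0356,-0.116,0],-1],[[0,0,0],[0.0356,-0.116,0],-1]]'

```

```text
clock: 17.97
eef_pos: [0.5104, 0.3223, -0.0181]
tool_rot: [-0.143, 0.99, 0.0, 0.0]
ft_force: [-0.4, 1.0, -0.2]
grip_width: 0.0856
grasp_force: 0.0
clock: 18.63
eef_pos: [0.5115, 0.3229, 0.1522]
tool_rot: [-0.143, 0.99, 0.001, 0.003]
ft_force: [0.9, 0.1, 0.2]
grip_width: 0.0853
grasp_force: 0.0
scr pred [[323.63415574 185.98204417]] orange [(np.int32(1102), [323.0, 184.4], [314, 155, 20, 60]), (np.int32(101), [242.2, 346.1], [226, 341, 32, 14])] blue [(np.int32(1372), [209.0, 177.9], [179, 150, 65, 56])]
pos [0.5103 0.3222 0.1502] theta -163.56 tilt units [ 0.0001  0.0002 -0.    ] yaw units -0.9999 (or 0.00010911115746176215 ) shift final [ 6.3950e-01 -2.0919e+00  5.0000e-04] shift now [ 6.4090e-01 -2.0914e+00  5.0000e-04] f [-0.6 -0.1 -0.1] w 0.0853 t 18.6833
clock: 19.43
eef_pos: [0.5047, -0.0071, 0.1475]
tool_rot: [-0.143, 0.99, 0.001, -0.002]
ft_force: [0.7, -0.1, -0.3]
grip_width: 0.0851
grasp_force: 0.0
```

```bash
python3 -m inch '[[[0,0,0],[0.0356,-0.116,0],-1],[[0,0,0],[0.0356,-0.116,0],-1],[[0,0,0],[0.0356,-0.116,0],-1],[[0,0,0],[0.0356,-0.116,0],-1],[[0,0,0],[0.0356,-0.116,0],-1],[[0,0,0],[0.0356,-0.116,0],-1],[[0,0,0],[0.0356,-0.116,0],-1],[[0,0,0],[0.0356,-0.116,0],-1],[[0,0,0],[0.0356,-0.116,0],-1],[[0,0,0],[0,0,0],-1]]'
python3 -m inch '[[[0,0,0],[0,0,0],-1],[[0,0,0],[0,0,0],-1]]' >/dev/null
python3 - <<'E'
from h import *
plan([.5035,-.334,-.028],196.4)
c=snap('wrist','w7.png'); pk=proj(c,[[.5035,-.334,.03]])[0]; print('knob pred',pk)
print('red',blobs(c,(0,80,70),(8,255,255))[:3],blobs(c,(172,80,70),(180,255,255))[:3])
x,y=int(pk[0]),int(pk[1])
I=c['img'][y-40:y+40,x-40:x+40]; h=cv2.cvtColor(I,cv2.COLOR_RGB2HSV)
# ascii map: # dark, R red, . light
for r in range(8,72,2): print(''.join('R' if (h[r,k,1]>90 and (h[r,k,0]<10 or h[r,k,0]>170)) else '#' if h[r,k,2]<70 else '+' if h[r,k,2]<150 else '.' for k in range(8,72)))
E
```

```text
clock: 20.27
eef_pos: [0.5012, -0.3388, 0.1463]
tool_rot: [-0.14, 0.99, 0.0, -0.001]
ft_force: [1.0, 0.7, -0.6]
grip_width: 0.0855
grasp_force: 0.0
pos [ 0.5019 -0.3321  0.1473] theta -163.59 tilt units [ 0.0007 -0.0003  0.    ] yaw units -1.0 (or 2.221940743349175e-05 ) shift final [-0.0033 -0.0075  0.5844] shift now [-0.0033 -0.0075  0.5844] f [-0.1  0.6 -0.5] w 0.0851 t 20.4333
knob pred [320.09930051 184.21402341]
red [(np.int32(1820), [318.6, 329.8], [276, 308, 106, 42]), (np.int32(418), [397.3, 343.6], [373, 327, 50, 36]), (np.int32(167), [636.0, 178.0], [631, 164, 9, 27])] []
................................................................
................................................................
................................................................
.++.......................+++++.................................
++++++++++++++++++..++++++++++++++++++++++......................
+++++++++++++++++++++++++++#####RRRR######++++..................
++++++++++++++++++++++++########RRRRR#########++++..............
++++++++++++++++++++++#######+++RRRRR++++#######++.....
[... 869 characters left out ...]
....+++++++......................+++++............
....................+++++....................++++++.............
......................+++++++.............++++++................
.........................++++++++++++++++++++...................
..............................++++++++++........................
................................................................
................................................................
................................................................
................................................................
................................................................
................................................................
```

```bash
cat >> h.py <<'E'
def rectify(c,cen,z,half=.04,k=8):
    "world-axes rectified patch at height z: column -> -y, row -> -x (up = +x, left = +y), k px/mm"
    n=int(half*1000*k); u=(np.arange(2*n)-n+.5)/k/1000
    Y,X=np.meshgrid(cen[1]-u,cen[0]-u)
    m=proj(c,np.c_[X.ravel(),Y.ravel(),np.full(X.size,z)]).astype(np.float32).reshape(X.shape+(2,))
    return cv2.remap(c['img'],m,None,cv2.INTER_CUBIC)
def r2w(p,cen,half=.04,k=8):
    n=half*1000*k; p=np.atleast_2d(p); return np.c_[cen[0]-(p[:,1]-n+.5)/k/1000, cen[1]-(p[:,0]-n+.5)/k/1000]
E
cat > knob.py <<'E'
from h import *
import sys
c=load('w7'); cen=(.5035,-.334); I=rectify(c,cen,.03); g=cv2.GaussianBlur(cv2.cvtColor(I,cv2.COLOR_RGB2GRAY),(9,9),0)
for p2 in (40,25):
    H=cv2.HoughCircles(g,cv2.HOUGH_GRADIENT,1.5,200,param1=60,param2=p2,minRadius=125,maxRadius=170)
    if H is not None: print('hough',[(r2w(q[:2],cen).round(4).tolist(),q[2]/8) for q in H[0][:3]])
h=cv2.cvtColor(I,cv2.COLOR_RGB2HSV); m=((h[...,1]>90)&((h[...,0]<10)|(h[...,0]>170)))
ys,xs=np.nonzero(m); W=r2w(np.c_[xs,ys],cen); r=np.linalg.norm(W-cen,axis=1); W=W[r<.0195]
v=np.linalg.svd(W-W.mean(0))[2][0]; v*=np.sign((W.mean(0)-cen)@v); t=(W-W.mean(0))@v
print('red line dir',np.degrees(np.arctan2(v[1],v[0])),'mean',W.mean(0).round(4),'ends',t.min(),t.max())
n=np.array([-v[1],v[0]]); print('line offset of cen',(np.array(cen)-W.mean(0))@n)
E
python3 knob.py
```

```text
hough [([[0.499099999666214, -0.3337000012397766]], np.float32(19.69375))]
hough [([[0.499099999666214, -0.3337000012397766]], np.float32(19.69375))]
red line dir -161.14705166073858 mean [ 0.4913 -0.3355] ends -0.009444913049408359 0.007448001972735198
line offset of cen 0.0025731158951641307
```

Knob centre (wrist) is at (0.4991,−0.3337), radius 19.7 mm, red line pointing at −161°. Descending on it.

```bash
python3 -m inch '[[[0,0,0],[0.0105,-0.0025,0.06],-1],[[0,0,0],[0,0,0.1],-1],[[0,0,0],[0,0,0.1],-1],[[0,0,0],[0,0,0.1],-1],[[0,0,0],[0,0,0.08],-1],[[0,0,0],[0,0,0.06],-1],[[0,0,0],[0,0,0],-1],[[0,0,0],[0,0,0],-1],[[0,0,0],[0,0,0],-1]]'
python3 - <<'E'
from h import *
plan([.4991,-.3337,-.032],196.4)
E
```

```text
clock: 21.23
eef_pos: [0.5015, -0.3341, 0.0009]
tool_rot: [-0.144, 0.99, -0.0, 0.001]
ft_force: [0.8, -0.4, 0.5]
grip_width: 0.0853
grasp_force: 0.0
pos [ 0.5015 -0.3341  0.0009] theta -163.47 tilt units [-0.0001  0.0003 -0.    ] yaw units -0.9997 (or 0.00034999690067725927 ) shift final [0.0075 0.0035 0.1096] shift now [0.0074 0.0035 0.1096] f [ 0.8 -0.4  0.5] w 0.0853 t 21.2333
```

```bash
python3 -m inch '[[[0,0,0],[0.0075,0.0035,0.05],-1],[[0,0,0],[0,0,0.035],-1],[[0,0,0],[0,0,0.023],-1],[[0,0,0],[0,0,0],-1],[[0,0,0],[0,0,0],1],[[0,0,0],[0,0,0],1],[[0,0,0],[0,0,0],1],[[0,0,0],[0,0,0],1],[[0,0,0],[0,0,0],1],[[0,0,0],[0,0,0],1]]'
python3 -m inch '[[[0,0,0],[0,0,0],1],[[0,0,0],[0,0,0],1]]'
python3 - <<'E'
from h import *
plan([.4991,-.3337,-.032],196.4)
E
```

```text
clock: 22.07
eef_pos: [0.4988, -0.3347, -0.0319]
tool_rot: [-0.143, 0.99, -0.0, 0.001]
ft_force: [-1.1, -0.1, 3.7]
grip_width: 0.038
grasp_force: 60.2
clock: 22.23
eef_pos: [0.4988, -0.3348, -0.0319]
tool_rot: [-0.143, 0.99, -0.0, 0.001]
ft_force: [0.2, 0.3, 5.7]
grip_width: 0.0379
grasp_force: 60.3
pos [ 0.4988 -0.3348 -0.0319] theta -163.57 tilt units [-0.0002  0.0003 -0.    ] yaw units -0.9999 (or 9.100479361165981e-05 ) shift final [-0.002   0.0032  0.0004] shift now [-0.002   0.0032  0.0004] f [0.2 0.3 5.7] w 0.0379 t 22.2333
```

```bash
python3 -m inch '[[[0,0,0],[0,0,-0.04],1],[[0,0,0],[0,0,-0.12],1],[[0,0,0],[0,0,-0.12],1],[[0,0,0],[0,0,-0.12],1],[[0,0,0],[0,0,-0.12],1],[[0,0,0],[0,0,-0.12],1],[[0,0,-0.0178],[0,0,0],1],[[0,0,-0.0178],[0,0,0],1],[[0,0,-0.0178],[0,0,0],1],[[0,0,-0.0178],[0,0,0],1]]'
python3 -m inch '[[[0,0,0],[-0.106,0.062,0],1],[[0,0,0],[-0.106,0.062,0],1],[[0,0,0],[-0.106,0.062,0],1],[[0,0,0],[-0.106,0.062,0],1],[[0,0,0],[-0.106,0.062,0],1],[[0,0,0],[-0.106,0.062,0],1],[[0,0,0],[-0.106,0.062,0],1],[[0,0,0],[-0.106,0.062,0],1],[[0,0,0],[0,0,0],1],[[0,0,0],[0,0,0],1]]'
cat > shaft.py <<'E'
from h import *
import sys
def measure(c,cen=(.590,-.0538),z=.0412):
    I=rectify(c,cen,z); g=cv2.GaussianBlur(cv2.cvtColor(I,cv2.COLOR_RGB2GRAY),(9,9),0)
    H=cv2.HoughCircles(g,cv2.HOUGH_GRADIENT,1.5,300,param1=60,param2=25,minRadius=180,maxRadius=212)
    w=None
    if H is not None: w=r2w(H[0][0][:2],cen)[0]; print('washer',w.round(4),'r',H[0][0][2]/8)
    h=cv2.cvtColor(I,cv2.COLOR_RGB2HSV); m=((h[...,1]>110)&((h[...,0]<8)|(h[...,0]>172))).astype(np.uint8)
    n,l,s,ce=cv2.connectedComponentsWithStats(m)
    for i in range(1,n):
        if s[i,4]>300:
            q=r2w(ce[i],cen)[0]; print('red',s[i,4],q.round(4), 'dir/dist from washer', None if w is None else (np.degrees(np.arctan2(*(q-w)[::-1])).round(1),np.linalg.norm(q-w).round(4)))
    return I
if __name__=='__main__':
    for f in sys.argv[1:]: print(f); measure(load(f))
E
python3 - <<'E'
from h import *
import shaft
plan([.588,-.054,.16],222)
c=snap('wrist','w8.png'); shaft.measure(c); print(proj(c,[[.588,-.054,.0412],[.588,-.054,.058]]))
for f in('w4','w5'): print(f); shaft.measure(load(f))
E
```

```text
clock: 23.07
eef_pos: [0.4975, -0.334, 0.1587]
tool_rot: [-0.362, 0.932, 0.001, 0.0]
ft_force: [-0.5, 0.1, -0.7]
grip_width: 0.0383
grasp_force: 60.3
clock: 23.9
eef_pos: [0.5869, -0.0511, 0.1584]
tool_rot: [-0.361, 0.933, 0.001, -0.0]
ft_force: [-1.1, -0.5, -1.1]
grip_width: 0.0381
grasp_force: 60.4
pos [ 0.5869 -0.0511  0.1584] theta -137.68 tilt units [ 0.0002 -0.0001  0.    ] yaw units -0.9991 (or 0.0008844718727235406 ) shift final [ 0.0037 -0.0098 -0.0053] shift now [ 0.0038 -0.0098 -0.0053] f [-1.1 -0.5 -1.1] w 0.0381 t 23.9
washer [ 0.5886 -0.0528] r 24.01875
red 1450 [ 0.5739 -0.0659] dir/dist from washer (np.float64(-138.1), np.float64(0.0197))
[[319.68847551 181.72899159]
 [319.50337637 185.97089976]]
w4
washer [ 0.5882 -0.052 ] r 24.2625
red 2000 [ 0.5739 -0.0656] dir/dist from washer (np.float64(-136.5), np.float64(0.0197))
w5
washer [ 0.5882 -0.0513] r 24.20625
red 2194 [ 0.574 -0.065] dir/dist from washer (np.float64(-136.2), np.float64(0.0198))
```

View pics/w8.png

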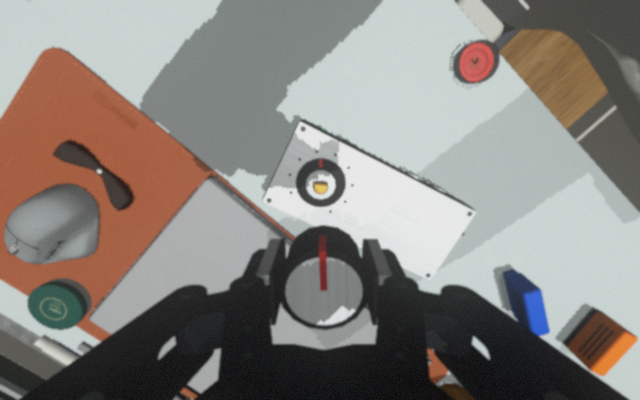

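w8 shows the knob in the fingers at (324,290) with its red line pointing up, the shaft at (320,185) with its mark at (320,162), and the panel clear. Now I'll measure both in settled frames.

```bash
python3 -m inch '[[[0,0,0],[0,0,0],1],[[0,0,0],[0,0,0],1],[[0,0,0],[0,0,0],1]]' >/dev/null
cat > both.py <<'E'
from h import *
import shaft
def knob(c,o,zoff=.062):
    p=o['eef_pos']; z=p[2]+zoff; cen=p[:2]; M=R.from_quat(o['tool_rot']).as_matrix()
    I=rectify(c,cen,z); g=cv2.GaussianBlur(cv2.cvtColor(I,cv2.COLOR_RGB2GRAY),(9,9),0)
    H=cv2.HoughCircles(g,cv2.HOUGH_GRADIENT,1.5,300,param1=60,param2=20,minRadius=140,maxRadius=172)
    k=None
    if H is not None:
        k=r2w(H[0][0][:2],cen)[0]; d=np.r_[k-cen,0]; print('knob-TCP in tool',(M.T@d)[:2].round(4),'r',H[0][0][2]/8)
    h=cv2.cvtColor(I,cv2.COLOR_RGB2HSV); m=((h[...,1]>130)&((h[...,0]<8)|(h[...,0]>172)))
    ys,xs=np.nonzero(m); W=r2w(np.c_[xs,ys],cen); T=(np.c_[W-cen,np.zeros(len(W))]@M)[:,:2]
    T=T[(T[:,0]<.0195)&(T[:,0]>-.003)&(abs(T[:,1])<.006)]
    a=np.polyfit(T[:,0],T[:,1],1); print('red line in tool: dir deg (y/x)',np.degrees(np.arctan(a[0])).round(1),'y at x=0',a[1].round(4),'n',len(T),'x range',T[:,0].min().round(4),T[:,0].max().round(4))
if __name__=='__main__':
    for i in range(3):
        o=telemetry.get_obs(); c=snap('wrist','v%d.png'%i)
        M=R.from_quat(o['tool_rot']).as_matrix()
        print(o['eef_pos'].round(4),np.degrees(np.arctan2(M[1,0],M[0,0])).round(2)); shaft.measure(c); knob(c,o)
E
python3 both.py
```

```text
[ 0.5867 -0.0548  0.1593] -138.06
washer [ 0.5884 -0.0526] r 24.09375
red 505 [ 0.629  -0.0159] dir/dist from washer (np.float64(42.1), np.float64(0.0548))
red 1534 [ 0.574  -0.0658] dir/dist from washer (np.float64(-137.3), np.float64(0.0196))
knob-TCP in tool [-0.0049 -0.    ] r 17.59375
red line in tool: dir deg (y/x) -1.8 y at x=0 0.0004 n 2883 x range -0.0026 0.0191
[ 0.5867 -0.0547  0.1593] -138.05
washer [ 0.5884 -0.0531] r 24.0
red 423 [ 0.6292 -0.0158] dir/dist from washer (np.float64(42.5), np.float64(0.0553))
red 1505 [ 0.574 -0.066] dir/dist from washer (np.float64(-138.4), np.float64(0.0193))
knob-TCP in tool [-0.0039 -0.0009] r 17.6875
red line in tool: dir deg (y/x) -1.8 y at x=0 0.0004 n 2882 x range -0.0026 0.0186
[ 0.5868 -0.0545  0.1594] -138.04
washer [ 0.5884 -0.0528] r 24.16875
red 330 [ 0.6291 -0.0154] dir/dist from washer (np.float64(42.5), np.float64(0.0553))
red 1496 [ 0.5739 -0.066 ] dir/dist from washer (np.float64(-137.7), np.float64(0.0197))
knob-TCP in tool [-0.0042  0.0017] r 17.565624
red line in tool: dir deg (y/x) -1.8 y at x=0 0.0004 n 2860 x range -0.0026 0.0195
```

```bash
python3 - <<'E'
from h import *
def disc(c,cen,z,lab,th=-1):
    I=rectify(c,cen,z); g=cv2.cvtColor(I,cv2.COLOR_RGB2GRAY); 
    for p2 in (20,):
      for r0,r1 in((130,150),(150,168)):
        H=cv2.HoughCircles(cv2.GaussianBlur(g,(9,9),0),cv2.HOUGH_GRADIENT,1.5,300,param1=60,param2=p2,minRadius=r0,maxRadius=r1)
        if H is not None: print(lab,r2w(H[0][0][:2],cen)[0].round(4),H[0][0][2]/8)
    h=cv2.cvtColor(I,cv2.COLOR_RGB2HSV); m=((h[...,1]>100)&((h[...,0]<8)|(h[...,0]>172)))
    ys,xs=np.nonzero(m); return r2w(np.c_[xs,ys],cen)
W=disc(load('w7'),(.5015,-.334),.03,'w7'); u=np.array([np.cos(np.radians(-161.1)),np.sin(np.radians(-161.1))])
t=(W-[.5015,-.334])@u; t=t[(t>-.015)&(t<.03)]; print('w7 red along line rel (.5015,-.334):',np.percentile(t,[0.5,99.5]))
for i in range(3):
    c=load('v%d'%i); W=disc(c,(.5867,-.0547),.1593+.062,'v'); a=np.radians(-138.05); u=np.array([np.cos(a),np.sin(a)]); d=W-[.5867,-.0547]
    n=d@np.array([-u[1],u[0]]); t=(d@u)[abs(n)<.005]; print('red along tool x',np.percentile(t,[.5,99.5]))
print(np.array([.5867,-.0547]),u)
E
```

```text
w7 [ 0.502  -0.3317] 16.64375
w7 [ 0.499  -0.3337] 19.65
w7 red along line rel (.5015,-.334): [0.00128662 0.02057999]
v [ 0.5892 -0.0518] 16.41875
v [ 0.5885 -0.0522] 19.3125
red along tool x [-0.00250391  0.05150224]
v [ 0.5894 -0.0516] 16.45625
v [ 0.5887 -0.0524] 19.35
red along tool x [-0.0026863  0.0514564]
v [ 0.5896 -0.0514] 16.38125
v [ 0.5913 -0.0533] 18.99375
red along tool x [-0.00287247  0.05141939]
[ 0.5867 -0.0547] [-0.74372847 -0.66848184]
```

The knob centre sits 4.2 mm towards −tool-x of the TCP, and the red line matches the mark within about 1°. Shifting by that offset and lowering to just above the shaft.

```bash
python3 -m inch '[[[0,0,0.002],[0.0055,0,0],1],[[0,0,0],[0,0,0.08],1],[[0,0,0],[0,0,0.12],1],[[0,0,0],[0,0,0.12],1],[[0,0,0],[0,0,0.06],1],[[0,0,0],[0,0,0.03],1],[[0,0,0],[0,0,0],1],[[0,0,0],[0,0,0],1],[[0,0,0],[0,0,0],1],[[0,0,0],[0,0,0],1]]'
python3 -c "
from h import *
plan([.5853,-.0556,.028],222)"
```

```text
clock: 25.18
eef_pos: [0.5878, -0.0546, 0.0386]
tool_rot: [-0.353, 0.936, -0.001, 0.002]
ft_force: [-0.4, 0.6, -1.7]
grip_width: 0.0381
grasp_force: 60.4
pos [ 0.5878 -0.0546  0.0386] theta -138.66 tilt units [-0.0005  0.0006  0.    ] yaw units -1.0018 (or -0.0018269412350321091 ) shift final [0.0083 0.0031 0.0353] shift now [0.0084 0.003  0.0353] f [-0.4  0.6 -1.7] w 0.0381 t 25.1833
```

```bash
python3 -m inch '[[[0,0,0],[0.0083,0.003,0.01],1],[[0,0,0],[0,0,0.01],1],[[0,0,0],[0,0,0],1],[[0,0,0],[0,0,0],1],[[0,0,0],[0,0,0],1]]'
python3 - <<'E'
from h import *
plan([.5853,-.0556,.011],222)
c=snap('wrist','w9.png'); o=telemetry.get_obs()
import both,shaft; both.knob(c,o); shaft.measure(c)
plan([.5853,-.0556,.011],222)
E
```

```text
clock: 25.6
eef_pos: [0.5834, -0.0554, 0.0304]
tool_rot: [-0.353, 0.936, 0.0, 0.0]
ft_force: [0.3, -0.0, -0.7]
grip_width: 0.0379
grasp_force: 60.4
pos [ 0.5834 -0.0554  0.0304] theta -138.65 tilt units [ 0.      0.0001 -0.    ] yaw units -1.0018 (or -0.001802743657268656 ) shift final [-0.0041 -0.0048  0.0647] shift now [-0.0042 -0.0048  0.0647] f [ 0.3 -0.  -0.7] w 0.0379 t 25.6
knob-TCP in tool [-0.0038  0.0022] r 18.025
red line in tool: dir deg (y/x) -1.9 y at x=0 0.0005 n 3438 x range -0.0025 0.0195
washer [ 0.588 -0.053] r 24.09375
red 8995 [ 0.5959 -0.0444] dir/dist from washer (np.float64(47.5), np.float64(0.0116))
red 1845 [ 0.5738 -0.066 ] dir/dist from washer (np.float64(-137.4), np.float64(0.0194))
pos [ 0.5835 -0.0553  0.0304] theta -138.65 tilt units [ 0.      0.0002 -0.    ] yaw units -1.0018 (or -0.0018026092749775242 ) shift final [-0.0039 -0.0047  0.0648] shift now [-0.004  -0.0046  0.0648] f [-0.6 -0.9 -1.4] w 0.0382 t 25.65
```

```bash
python3 -m inch '[[[0,0,0],[-0.004,-0.0047,0],1],[[0,0,0],[0,0,0],1],[[0,0,0],[0,0,0],1],[[0,0,0],[0,0,0.007],1],[[0,0,0],[0,0,0.007],1],[[0,0,0],[0,0,0],1],[[0,0,0],[0,0,0],1]]'
python3 -c "
from h import *
plan([.5852,-.0556,.011],222); print(telemetry.get_obs()['ft_torque'].round(2))"
```

```text
clock: 26.23
eef_pos: [0.5849, -0.0556, 0.0258]
tool_rot: [-0.353, 0.936, 0.0, 0.0]
ft_force: [-0.5, 0.8, 0.1]
grip_width: 0.0384
grasp_force: 60.4
pos [ 0.5849 -0.0556  0.0258] theta -138.65 tilt units [0.0001 0.0001 0.    ] yaw units -1.0018 (or -0.001800909983499979 ) shift final [-0.0006 -0.0007  0.0494] shift now [-0.0006 -0.0007  0.0494] f [-0.5  0.8  0.1] w 0.0384 t 26.2333
[-0.04 -0.01 -0.05]
```

Position is good. Starting the insertion in small steps.

```bash
python3 -m inch '[[[0,0,0],[0,0,0.006],1],[[0,0,0],[0,0,0.006],1],[[0,0,0],[0,0,0],1],[[0,0,0],[0,0,0],1]]'
python3 -m inch '[[[0,0,0],[0,0,0.006],1],[[0,0,0],[0,0,0.006],1],[[0,0,0],[0,0,0],1],[[0,0,0],[0,0,0],1]]'
python3 -c "
from h import *
plan([.5852,-.0556,.011],222); print(telemetry.get_obs()['ft_torque'].round(2))"
```

```text
clock: 26.57
eef_pos: [0.5851, -0.0556, 0.0224]
tool_rot: [-0.353, 0.936, 0.0, 0.0]
ft_force: [-0.2, -0.3, -0.5]
grip_width: 0.0382
grasp_force: 60.4
clock: 26.9
eef_pos: [0.5851, -0.0556, 0.0187]
tool_rot: [-0.353, 0.936, 0.0, 0.0]
ft_force: [0.3, 0.3, -0.9]
grip_width: 0.038
grasp_force: 60.4
pos [ 0.5851 -0.0556  0.0187] theta -138.65 tilt units [0.0001 0.0001 0.    ] yaw units -1.0018 (or -0.001805251097088482 ) shift final [-0.0003 -0.0003  0.0258] shift now [-0.0003 -0.0003  0.0258] f [ 0.3  0.3 -0.9] w 0.038 t 26.9
[-0.01  0.01  0.02]
```

The knob is 7 mm onto the shaft without force. Pressing on against the collar.

```bash
python3 -m inch '[[[0,0,0],[0,0,0.006],1],[[0,0,0],[0,0,0.005],1],[[0,0,0],[0,0,0],1],[[0,0,0],[0,0,0],1]]'
python3 -m inch '[[[0,0,0],[0,0,0.006],1],[[0,0,0],[0,0,0.005],1],[[0,0,0],[0,0,0],1],[[0,0,0],[0,0,0],1]]'
```

```text
clock: 27.23
eef_pos: [0.5855, -0.0556, 0.016]
tool_rot: [-0.353, 0.936, 0.0, 0.001]
ft_force: [0.2, 0.5, 2.0]
grip_width: 0.0381
grasp_force: 60.4
clock: 27.57
eef_pos: [0.5856, -0.0556, 0.0129]
tool_rot: [-0.353, 0.936, 0.0, 0.001]
ft_force: [-0.7, -0.1, 5.1]
grip_width: 0.0383
grasp_force: 60.6
```

```bash
python3 -m inch '[[[0,0,0],[0,0,0.004],1],[[0,0,0],[0,0,0],1],[[0,0,0],[0,0,0],1],[[0,0,0],[0,0,0],1]]'
python3 -m inch '[[[0,0,0],[0,0,0.003],1],[[0,0,0],[0,0,0],1],[[0,0,0],[0,0,0],1],[[0,0,0],[0,0,0],1]]'
```

```text
clock: 27.9
eef_pos: [0.5856, -0.0556, 0.012]
tool_rot: [-0.353, 0.936, 0.0, 0.001]
ft_force: [-1.5, -0.1, 6.6]
grip_width: 0.0381
grasp_force: 60.7
clock: 28.23
eef_pos: [0.5856, -0.0556, 0.0113]
tool_rot: [-0.353, 0.936, 0.0, 0.001]
ft_force: [-1.6, 1.3, 7.2]
grip_width: 0.038
grasp_force: 60.7
```

```bash
python3 -m inch '[[[0,0,0],[0,0,0.004],1],[[0,0,0],[0,0,0],1],[[0,0,0],[0,0,0],1],[[0,0,0],[0,0,0],1]]'
python3 -m inch '[[[0,0,0],[0,0,0.004],1],[[0,0,0],[0,0,0],1],[[0,0,0],[0,0,0],1],[[0,0,0],[0,0,0],1]]'
```

```text
clock: 28.57
eef_pos: [0.5857, -0.0556, 0.011]
tool_rot: [-0.353, 0.936, -0.0, 0.001]
ft_force: [-4.0, 0.2, 12.3]
grip_width: 0.0385
grasp_force: 61.6
clock: 28.9
eef_pos: [0.5858, -0.0556, 0.0109]
tool_rot: [-0.353, 0.936, -0.0, 0.001]
ft_force: [-6.5, 0.9, 17.9]
grip_width: 0.0382
grasp_force: 62.1
```

The knob is against the stop: force rises with no further travel, and its underside is at 42.9 mm against 43 mm expected. Handing in.

```bash
python3 -c "
from h import *
print(telemetry.get_obs()['ft_force'].round(1)); print(workorder.job_done())"
```

```text
[-6.5  0.9 17.9]
the job is handed in; nothing more can be done
None
```

The job is handed in at about 29 s of the 64 s: the three bits are wiped onto the desk, the scraper stands on the desk released, and the knob is aligned to about 1° by camera, on the shaft and held down against the collar stop at about 18 N, though I did not re-check the tea light, power adapter and sticky notes after moving.

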